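# Lock the modelling stand with its pin

### The arm

A 7-joint arm with a two-finger parallel gripper is mounted at the origin on the work surface. World frame = base frame: x ahead of the robot, y to its left, z up, the work surface at z = 0. Lengths are in mm, angles in rad, forces in N, time in s.
With the tool pointing down it reaches from about 400 to 875 mm from the base axis. Payload 6.5 kg.
Tool frame: the origin (TCP) lies at the very end of the fingers, on their centre line; the grasp point (between the pads) lies 19 mm behind it; x points along the fingers, y is the direction in which the jaws open and shut, and the axes are right-handed (so a half turn about x gives the same grasp; the last joint's range is limited). The gripper opens to 88 mm and grips with 3 to 60 N. Pads are 18 mm wide; open, the fingers measure 123 mm over their backs; the gripper's body (75 mm by 187 mm) begins 45 mm behind the grasp point.
Start: joints at [1.266, 0.536, -0.004, 1.538, 0.003, 1.067, -0.071], TCP at [153.745, -631.548, 238.716] pointing down, gripper open.
Joint ranges: [-2.7, 2.7], [-0.37, 2.16], [-1.27, 1.26], [0.24, 2.4], [-1.31, 4.45], [0.19, 1.91], [-2.76, 2.76]. Speed limits (rad/s): [2.39, 2.39, 3.14, 3.14, 3.14, 3.14, 3.14].

### API

Orientations are given as a 3x3 rotation matrix whose columns are the frame's x, y, z axes.
In Python, from bench import move_to, move_l, move_j, grip, wait, ik, snapshot, get_calibration, PlanningError, job_done, get_time_s, get_q, get_dq, get_effort, get_tool_pos, get_ee_rot, get_force, get_torque, get_opening gives the robot as it stands. Calls block until the motion is done:
- move_to(position, orientation): joint-space move of the TCP to a pose.
- move_l(position, rotation=None, speed=150, f_stop=None): straight line of the TCP; rotation=None keeps the orientation; speed is the mean speed in mm/s. With f_stop (N) it stops when the force on the tool has changed by that much, and returns True; else False.
- move_j(angles): joint-space move.
- grip(opening, effort=None): finger opening in mm; effort is the grip in N (None keeps the last); returns when the fingers have stopped.
- wait(seconds).
- ik(position, orientation): joint angles nearest the present ones, or None.
- snapshot(name): name is "scene" or "side" or "wrist"; returns the picture (400x640x3 uint8, blue, green, red); there is no depth.
- get_calibration(name): a dict with "fx", "fy", "cx", "cy" (pixels), "extrinsics" (4x4, takes a point from camera to world coordinates). Camera axes: x right, y down, z forward; pixel columns grow to the right and rows downward; lengths in mm; the calibration is good to about 2 mm. A picture is of the moment at which its call begins: read the wrist's pose just before it. get_calibration takes no time and is no camera call; for the wrist camera it gives the pose at the moment of the call.
A pose or a line that the arm cannot do raises PlanningError and nothing moves.
- job_done(): hands the job in, once; it reports no verdict.
Readings, each from a call of its own:
- get_time_s(): time.
- get_q(): joint angles.
- get_dq(): joint speeds.
- get_effort(): joint torques, N m.
- get_tool_pos(): TCP position.
- get_ee_rot(): TCP orientation.
- get_force(): force on the tool from outside, world axes, zero at the start.
- get_torque(): the same for the moment, N m.
- get_opening(): finger opening in mm.
Only numpy, scipy, OpenCV 4.12 (cv2) and the standard library are available. Lean on these libraries where they do the work, as an engineer would, in place of code of your own. Each camera call takes 0.05 s, during which the arm holds its last target.

### The job

Lock the modelling stand: take the lock pin by its upright wooden handle, reach its tip in under the front edge of the board, rest it with light pressure on the hidden sprung bar close to either end of the mouth, and from there feel along the bar until the tip drops into the slot, then push the pin fully home so that the handle meets the board's edge, and let go with the handle standing upright. Never push or pry hard against the bar or frame (it bends at about 20 N), and leave the clay pieces, the tub and the scraper undisturbed.

Things in the scene. Friction and masses are not known exactly. Their poses are not given: they have to be found in the camera images.
- lock_pin: Loose pin, 0.2 kg, standing on the table: upright wooden block handle (40 mm along x, 30 along y, 110 tall) with a level round steel pin, 12 mm thick, round-nosed, 85 mm out of its +x face, axis 25 mm above the underside. Origin: centre of the underside; x to the tip, z up. Grip the 30 mm width about 90 mm up, so the fingers clear the board.
- pin_tip (a point): End of the pin's round nose, on its axis: 105 mm along x and 25 mm up from the lock pin's origin; same axes.
- stand: Low grey steel frame, fixed, 225 mm deep (x), 250 mm wide (y), 46 mm high, under a pale wooden board 240 x 260 mm, 14 mm thick: board top 60 mm above the table, its front edge at x = -120 mm. Origin: centre of the underside, on the table; -x is the front, facing the robot; z up. Frame and bar bear at most 20 N from the pin.
- mouth (a point): Middle of the stand's mouth, right below the board's front edge, 25 mm above the table (x = -120, y = 0 mm in the stand's frame, same axes). The mouth is open to the front, 110 mm wide in y and 46 mm high, roofed by the board, and leads in +x to the lock bar.
- bar_mid (a point): Middle of the mouth at the hidden lock bar's face, 25 mm above the table (x = -70, y = 0 mm in the stand's frame): NOT the slot. The flat upright steel bar, 20 mm thick, closes the mouth's whole width. It is sprung: it yields in +x with 1 N at first and 0.35 N more per mm, and stops hard after 12 mm. Free space behind.
- home_mid (a point): x = -35, y = 0 mm in the stand's frame, 25 mm up: how deep the tip is when the handle meets the board's edge. The bar's one through slot, 16 mm wide (y), 20 mm high, 25 mm above the table, has its centre anywhere from y = -35 to +35 mm, unseen. With the tip over it, the pressed bar springs back round the nose: the push falls away and sideways travel is blocked.
- bowl: Loose grey clay bowl, 90 mm across, 55 mm high; origin at the centre of its underside. Leave alone.
- tower: Loose grey clay tower, 72 mm across, 140 mm high, standing on the rear half of the board; origin at the centre of its underside. Leave alone.
- tub: Loose white plastic tub, 84 mm across, 100 mm high; origin at the centre of its underside. Leave alone.
- scraper: Loose clay scraper lying on the table: flat steel blade, wooden handle to its -x, origin under its middle. Leave alone.

How it is judged:
By the outcome, as a careful person would: the job done as asked, in the order asked, and still so for the second after the job is handed in, with the robot touching nothing.
It also fails if it takes over 72 s, if anything falls off the work surface, if the arm or the gripper's body presses on something with over 40 N, if the wrist force passes 120 N, or if a joint passes its speed limit or range.

## Working session

There is one attempt and no reset: what is moved stays moved. The work goes in short steps, each a Python script; the robot and the scene stay as the last script left them, time stands still between calls to the robot, and variables do not carry over. Pictures are saved under pics/ and viewed, and the job is handed in when it is done.

```bash
ls; mkdir -p pics
python3 - <<'E'
from bench import *
import cv2,numpy as np
for n in("scene","side","wrist"):
    c=get_calibration(n);print(n,c["fx"],c["cx"],c["cy"],np.round(c["extrinsics"],3).tolist())
    cv2.imwrite(f"pics/{n}0.png",snapshot(n))
print(get_time_s(),get_tool_pos(),get_ee_rot(),get_force())
E
```

```text
pics
scene 398.61846877193625 312.77270980446787 200.74897090048444 [[0.84, 0.397, -0.371, 1015.196], [0.543, -0.606, 0.581, -591.404], [0.006, -0.69, -0.724, 821.296], [0.0, 0.0, 0.0, 1.0]]
side 466.372322300314 317.8295931189049 201.02741890166655 [[-0.978, -0.13, 0.161, 428.385], [-0.207, 0.613, -0.763, 879.776], [0.001, -0.779, -0.626, 818.074], [0.0, 0.0, 0.0, 1.0]]
wrist 288.87354774493184 317.0885608677186 201.578781686447 [[0.237, -0.925, -0.297, 229.981], [-0.972, -0.226, -0.071, -612.554], [-0.002, 0.305, -0.952, 384.11], [0.0, 0.0, 0.0, 1.0]]
0.15 [ 153.63369109 -631.11438314  238.05946392] [[-3.91097646e-04  2.36612395e-01 -9.71604046e-01]
 [ 1.22964775e-03 -9.71603272e-01 -2.36612701e-01]
 [-9.99999168e-01 -1.28726939e-03  8.90418543e-05]] [-0.02609372  0.00319039  0.24136943]
```

View pics/scene0.png

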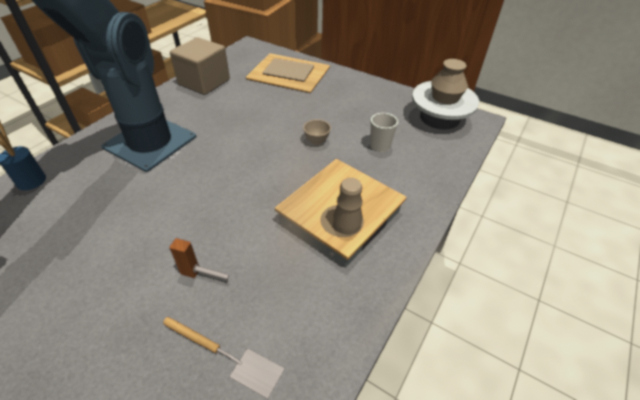

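View pics/side0.png

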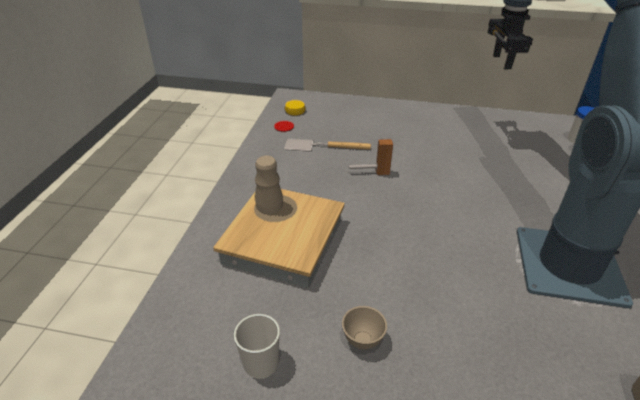

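View pics/wrist0.png

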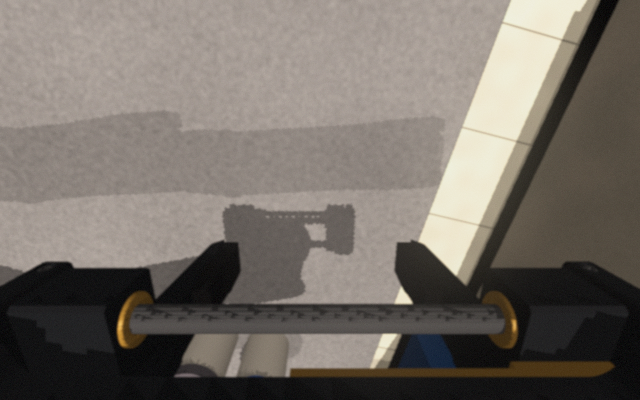

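The stand is about (340,205) in scene and (283,232) in side. The pin handle is at (183,257) in scene and (384,157) in side. I'll zoom in for corner positions.

Run:
```python
import cv2,numpy as np
s=cv2.imread("pics/scene0.png");d=cv2.imread("pics/side0.png")
def crop(im,x,y,w,h,k,n): cv2.imwrite(n,cv2.resize(im[y:y+h,x:x+w],None,fx=k,fy=k,interpolation=cv2.INTER_CUBIC))
crop(s,265,150,150,115,5,"pics/c1.png")
crop(d,205,140,150,150,4,"pics/c2.png")
crop(s,160,230,80,60,10,"pics/c3.png")
crop(d,340,130,64,54,10,"pics/c4.png")
```

```text
(no output)
```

View pics/c1.png

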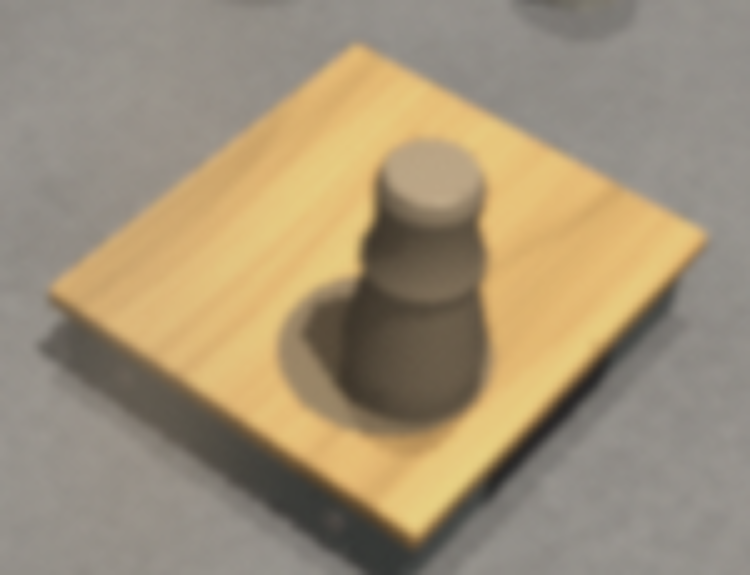

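View pics/c2.png

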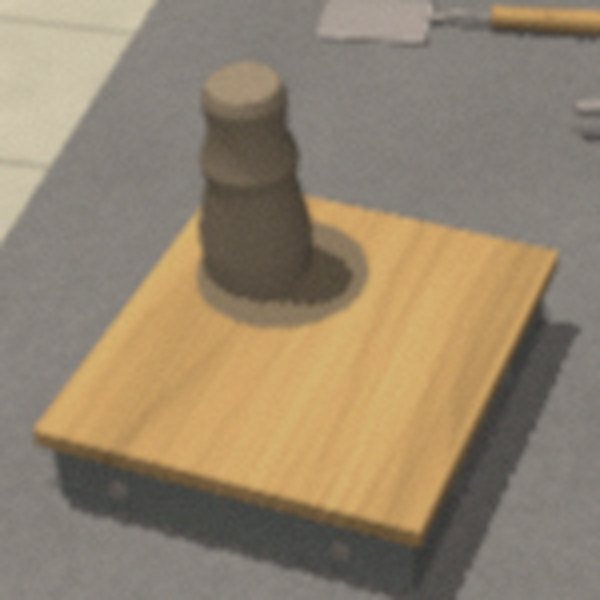

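View pics/c3.png

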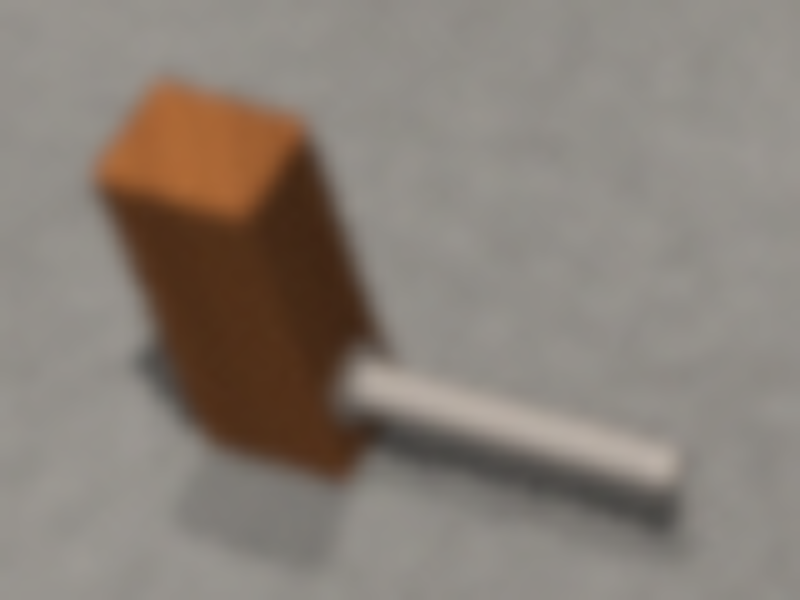

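View pics/c4.png

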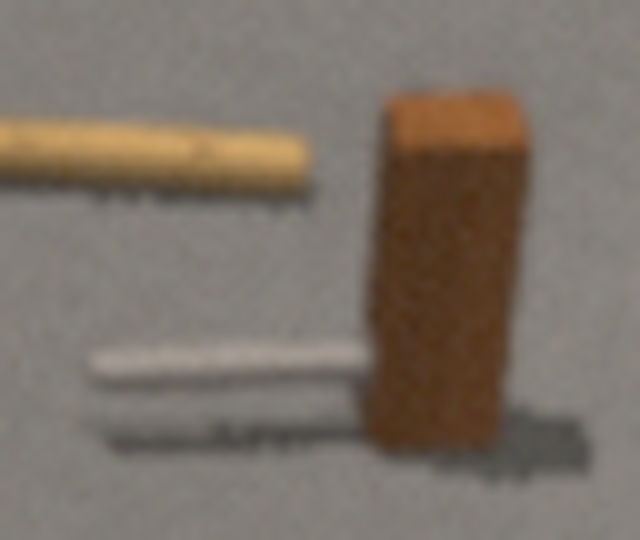

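```bash
cat > geo.py <<'E'
import numpy as np
from bench import get_calibration
from scipy.optimize import least_squares
def project(n,P,cal=None):
    c=cal or get_calibration(n);T=np.linalg.inv(c["extrinsics"]);p=T[:3,:3]@np.asarray(P,float)+T[:3,3]
    return np.array([c["fx"]*p[0]/p[2]+c["cx"],c["fy"]*p[1]/p[2]+c["cy"]])
def place(pose,l):
    x,y,t=pose;return np.array([x+np.cos(t)*l[0]-np.sin(t)*l[1],y+np.sin(t)*l[0]+np.cos(t)*l[1],l[2]])
def fit(obs,x0):
    f=lambda p:np.concatenate([project(n,place(p,l))-np.array(u) for n,l,u in obs])
    r=least_squares(f,x0,x_scale=[10,10,.1],loss="soft_l1");return r.x,f(r.x).reshape(-1,2)
E
python3 - <<'E'
from geo import *
def o(n,l,u,off,k): return (n,l,[(u[0]+.5)/k-.5+off[0],(u[1]+.5)/k-.5+off[1]])
S=("scene",(265,150),5);D=("side",(205,140),4)
st=[]
for l,a,b in(((-120,130,60),(358,43),(422,535)),((-120,-130,60),(50,290),(557,255)),((120,130,60),(708,237),(38,435)),((120,-130,60),(415,543),None)):
    st.append(o(S[0],l,a,S[1],S[2])); 
    if b: st.append(o(D[0],l,b,D[1],D[2]))
p,r=fit(st,[650,-100,0]);print(p,np.round(r,1).tolist())
pn=[]
a=((160,230),10);b=((340,130),10)
for l,u in(((20,15,110),(305,118)),((20,-15,110),(245,220)),((-20,15,110),(160,75)),((-20,-15,110),(97,172)),((20,-15,0),(345,485)),((-20,-15,0),(205,440)),((105,0,25),(675,468))): pn.append(o("scene",l,u,*a))
for l,u in(((20,15,110),(385,150)),((20,-15,110),(388,95)),((-20,15,110),(528,150)),((-20,-15,110),(520,92)),((20,15,0),(375,448)),((-20,15,0),(500,448)),((105,0,25),(90,366))): pn.append(o("side",l,u,*b))
for q in(pn,pn[:7],pn[7:]):
  p,r=fit(q,[450,-300,0]);print(p,np.round(r,1).tolist())
for q in(st[::2]+st[-1:],st[1:-1:2]): print(fit(q,[650,-100,0])[0])
E
```

```text
[ 6.89642130e+02  5.88224867e+01 -1.32658966e-01] [[-0.1, -0.3], [-0.0, -0.9], [-0.5, -0.5], [1.0, -1.5], [0.5, -0.9], [-1.4, -1.8], [0.5, -1.6]]
[ 4.74794431e+02 -2.93740437e+02  2.52252043e-01] [[1.2, -0.3], [0.2, -0.3], [0.1, -0.5], [-0.9, -0.2], [0.6, 0.7], [-0.0, 0.7], [1.0, 1.3], [1.8, -0.6], [-0.0, -0.6], [1.4, -1.0], [0.4, -0.6], [-0.3, 0.9], [0.4, 0.5], [-0.1, 0.1]]
[ 4.73721714e+02 -2.93906385e+02  2.64483022e-01] [[0.8, -0.6], [-0.1, -0.5], [-0.4, -0.6], [-1.3, -0.2], [0.4, 0.5], [-0.4, 0.6], [0.9, 0.7]]
[ 4.75862008e+02 -2.91805195e+02  2.26667104e-01] [[1.2, -0.4], [-0.4, -0.4], [0.8, -0.6], [0.1, -0.2], [-0.9, 1.1], [-0.1, 1.0], [-0.6, -0.1]]
[ 6.91008534e+02  5.58155203e+01 -1.36575309e-01]
[ 6.89253009e+02  6.29797034e+01 -1.23810278e-01]
```

```bash
cat >> geo.py <<'E'
def R(t):
    c,s=np.cos(t),np.sin(t);return np.array([[0,s,-c],[0,-c,-s],[-1,0,0.]])
E
python3 - <<'E'
from bench import *;from geo import *;import cv2,pickle
for p,t in(((520,60,110),-.133),((535,80,80),-.133),((475,-294,71),.252)): print(ik(p,R(t)))
def look(p,t,n):
    move_to(p,R(t)); wait(.2); c=get_calibration("wrist"); im=snapshot("wrist"); cv2.imwrite(f"pics/{n}.png",im); pickle.dump(c,open(f"{n}.pkl","wb"))
look([440,-303,260],.252,"w_pin")
look([540,79,330],-.133,"w_st")
print(get_time_s(),get_tool_pos(),get_q())
E
```

```text
[ 0.08924071  0.53861076 -0.36929194  1.94891256  0.28967413  0.70520884
 -2.15851502]
[ 0.00842312  0.60477288 -0.31117933  1.91778478  0.2871352   0.66200823
 -2.18286504]
[ 0.56493435  0.62368182 -0.11990668  1.8833341   0.11704891  0.64127713
 -0.94530179]
3.7417 [540.05833038  78.17660325 329.85555956] [ 0.04694616  0.29132877 -0.33908289  1.69246     0.10383677  1.17574154
 -2.02403824]
```

View pics/w_pin.png

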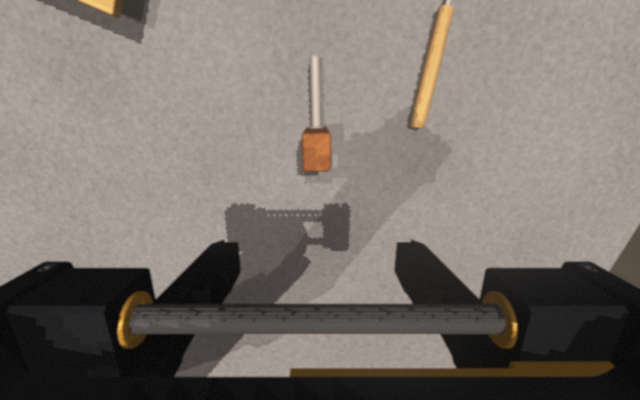

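View pics/w_st.png

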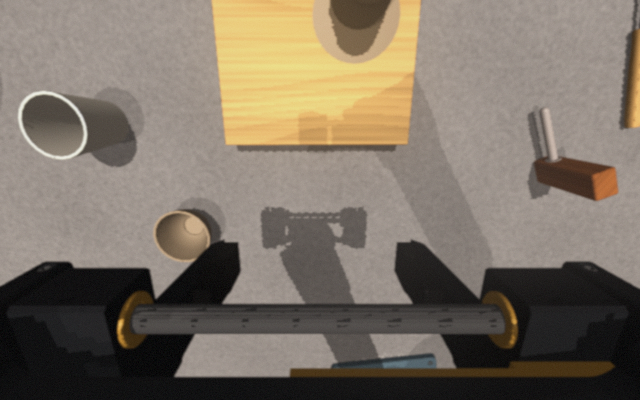

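Run:
```python
import cv2
def crop(im,x,y,w,h,k,n): cv2.imwrite(n,cv2.resize(cv2.imread(im)[y:y+h,x:x+w],None,fx=k,fy=k,interpolation=cv2.INTER_CUBIC))
crop("pics/w_pin.png",280,45,75,140,4,"pics/c5.png")
crop("pics/w_st.png",205,100,230,60,3,"pics/c6.png")
```

```text
(no output)
```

View pics/c5.png

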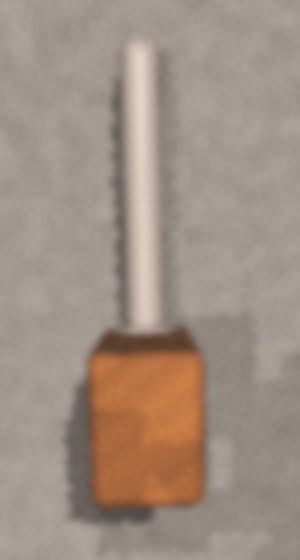

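View pics/c6.png

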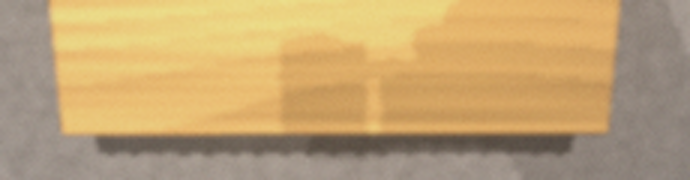

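Run:
```python
from geo import *;import pickle
def fitw(n,obs,off,k,x0):
    c=pickle.load(open(n+".pkl","rb"))
    f=lambda p:np.concatenate([project("",place(p,l),c)-((np.array(u)+.5)/k-.5+off) for l,u in obs])
    r=least_squares(f,x0,x_scale=[10,10,.1]);print(n,r.x,np.round(r.fun.reshape(-1,2),1).tolist())
    f2=lambda p:np.concatenate([project("",place((p[0],p[1],p[2]),l),c)-((np.array(u)+.5)/k-.5+off) for l,u in obs])
fitw("w_pin",[((20,15,110),(90,352)),((20,-15,110),(204,350)),((-20,15,110),(95,504)),((-20,-15,110),(204,502)),((105,0,25),(140,40))],(280,45),4,[475,-294,.25])
fitw("w_st",[((-120,130,60),(61,133)),((-120,-130,60),(608,132))],(205,100),3,[690,59,-.13])
```

```text
w_pin [ 4.74880477e+02 -2.94197063e+02  2.72976126e-01] [[-0.9, -0.2], [0.6, -0.4], [-0.7, 1.1], [0.9, 1.0], [0.1, -1.3]]
w_st [ 6.90181695e+02  5.90415934e+01 -1.32832797e-01] [[-0.3, 0.0], [0.3, 0.0]]
```

```bash
python3 - <<'E'
from bench import *;from geo import *;import cv2
t=.267
move_to([475,-294,150],R(t))
move_l([475,-294,71],speed=80)
grip(20,45); wait(.2)
print(get_opening(),get_tool_pos(),get_force(),get_time_s())
h=get_tool_pos()[2]
a=get_tool_pos(); a[2]+=50; move_l(a,speed=80); wait(.2)
print(get_opening(),get_tool_pos(),get_force(),get_time_s())
cv2.imwrite("pics/g1.png",snapshot("side")[80:200,300:480]);cv2.imwrite("pics/g2.png",snapshot("wrist"))
S=(690,59,-.133)
for y in(-45,45):
  for x in(-250,-140): print(ik(place(S,(x,y,72)),R(-.133)))
E
python3 -c "
import cv2;i=cv2.imread('pics/g1.png');cv2.imwrite('pics/g1b.png',cv2.resize(i,None,fx=4,fy=4,interpolation=2))"
```

```text
29.596768731992125 [ 474.99352504 -293.98928755   70.98562904] [-0.87135713  0.20047219 -0.37735747] 7.55
29.44154173466758 [ 474.6289295  -293.79534451  120.43294924] [ 0.84674739 -0.46437089 -2.01654849] 8.525
[-0.11473673  0.48036628 -0.11548836  2.1818281   0.11450293  0.48483606
 -2.02245095]
[-0.06623297  0.60570864 -0.09938674  1.91619632  0.0968068   0.6242252
 -1.93045665]
[-0.28641763  0.51490824 -0.12920636  2.10940934  0.12707827  0.52435668
 -2.21297189]
[-0.21563386  0.63601464 -0.10509967  1.85274606  0.10207464  0.65799724
 -2.08495778]
```

View pics/g1b.png

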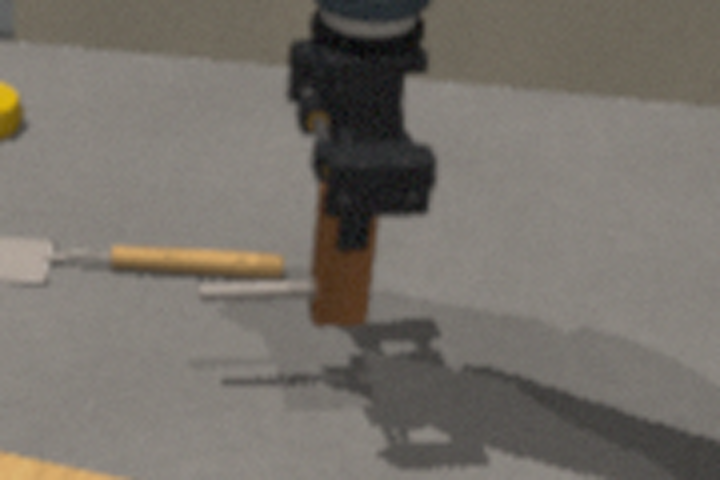

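View pics/g2.png

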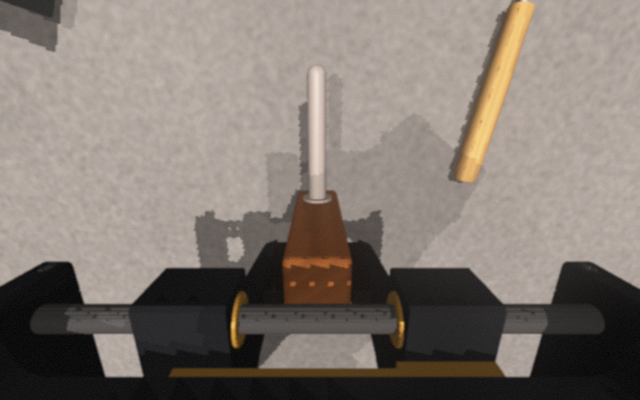

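The pin is held straight and upright: its tip is at (317,66) in the wrist view, and the handle is vertical in the side view. I'll check where the bowl and tub are, then move in front of the mouth.

Run:
```python
from bench import *;from geo import *;import cv2
def ray(n,u,z):
    c=get_calibration(n);E=np.array(c["extrinsics"]);d=E[:3,:3]@[(u[0]-c["cx"])/c["fx"],(u[1]-c["cy"])/c["fy"],1];o=E[:3,3];return o+d*(z-o[2])/d[2]
print("bowl",ray("side",(364,325),45),"tub",ray("side",(258,328),100),"tower top",ray("side",(266,160),200))
S=(690,59,-.133)
move_to(place(S,(-255,-45,150)),R(-.133))
move_l(place(S,(-255,-45,73)),speed=80);wait(.3)
print(get_tool_pos(),get_force(),get_time_s())
cv2.imwrite("pics/s1.png",snapshot("side"));cv2.imwrite("pics/s2.png",snapshot("wrist"))
```

```text
bowl [455.52318991 304.53135197  45.        ] tub [643.10713412 392.32978346 100.        ] tower top [7.39478797e+02 5.95774005e-01 2.00000000e+02]
[431.46626628  48.23072164  73.26226883] [ 1.21481474  0.41404895 -1.99516274] 11.3333
```

View pics/s1.png

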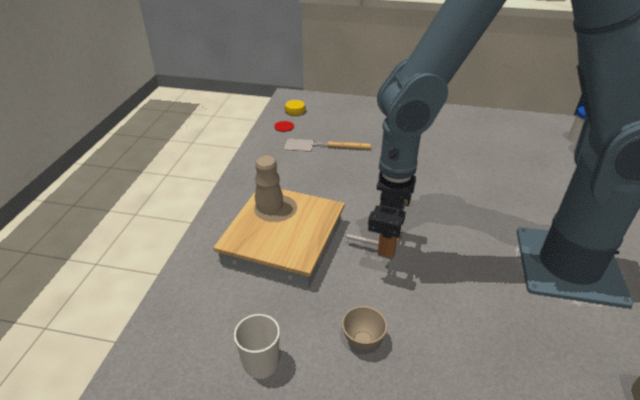

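View pics/s2.png

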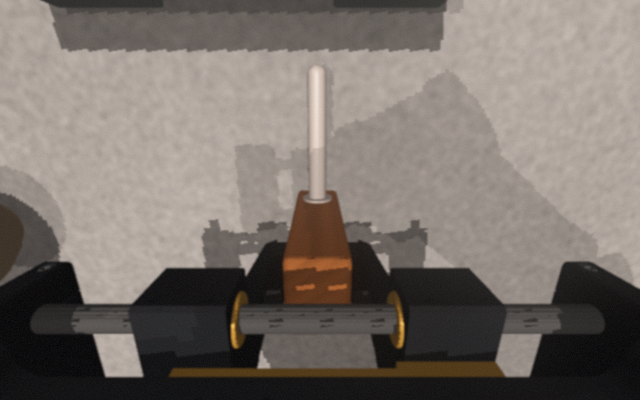

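The wrist view shows the mouth gap from about column 163 to 333 and the pin at column 316. That puts the pin at about y = -44 mm, as planned, so I'll insert and touch the bar.

```bash
cat >> geo.py <<'E'
S=(690,59,-.133); ex=place((0,0,S[2]),(1,0,0)); ey=place((0,0,S[2]),(0,1,0))
def loc(p): d=np.array(p)-np.array([S[0],S[1],0]); return np.array([d@ex,d@ey,d[2]])
def fl(f): return np.array([f@ex,f@ey,f[2]])
E
python3 - <<'E'
from bench import *;from geo import *
z=72.6
print(move_l(place(S,(-200,-45,z)),speed=40,f_stop=5)); wait(.3)
f0=fl(get_force()); print(loc(get_tool_pos()),f0)
print(move_l(place(S,(-164,-45,z)),speed=8,f_stop=2)); 
for i in range(3):
    wait(.15); print(loc(get_tool_pos()).round(2),(fl(get_force())-f0).round(2))
print(get_time_s())
E
```

```text
False
[-200.0568682   -44.98227877   72.62513345] [-0.37130977 -0.61891891 -1.95404279]
True
[-174.68  -45.4    71.44] [-0.86  1.12  0.3 ]
[-174.53  -45.33   71.48] [-1.32  1.12  1.02]
[-174.41  -45.37   71.56] [-0.64  0.6   0.55]
16.725
```

Run:
```python
from bench import *;from geo import *
f0=np.array([-.37,-.62,-1.95])
print(move_l(place(S,(-170,-45,72.8)),speed=8,f_stop=5)); 
for i in range(4):
    wait(.2); print(loc(get_tool_pos()).round(2),(fl(get_force())-f0).round(2))
print(get_time_s())
```

```text
False
[-170.23  -45.12   72.7 ] [-2.14 -0.76 -2.24]
[-170.1   -45.06   72.76] [-1.6   0.01 -2.04]
[-170.05  -45.03   72.78] [-1.58  0.12 -1.38]
[-170.02  -45.01   72.8 ] [-2.37  0.39 -1.6 ]
18.2167
```

Run:
```python
from bench import *;from geo import *
f0=np.array([-.37,-.62,-1.95])
y=-45
while y<46:
    y+=6
    s=move_l(place(S,(-170,y,72.8)),speed=14,f_stop=3.5)
    p=loc(get_tool_pos()); F=np.mean([ (wait(.03),fl(get_force())-f0)[1] for _ in range(3)],0)
    print(y,s,p.round(2),F.round(2))
    if s or F[1]<-3 or F[0]>-.5: break
print(get_time_s())
```

```text
-39 False [-169.86  -38.69   72.91] [-1.92  0.02 -0.17]
-33 False [-170.    -32.68   72.81] [-2.03 -0.07 -0.49]
-27 False [-169.99  -26.71   72.81] [-1.77 -0.31 -0.25]
-21 False [-170.    -20.71   72.79] [-2.9  -0.56 -0.23]
-15 False [-169.99  -14.68   72.82] [-2.42 -0.04 -0.37]
-9 False [-168.32   -6.52   73.5 ] [0.99 6.18 1.55]
22.2667
```

Run:
```python
from bench import *;from geo import *
f0=np.array([-.37,-.62,-1.95])
for i in range(6):
    wait(.1);print(loc(get_tool_pos()).round(2),(fl(get_force())-f0).round(2),get_torque().round(2))
print(get_time_s(),get_opening())
```

```text
[-167.85   -6.45   73.85] [0.52 6.26 2.65] [ 1.45 -0.43  0.54]
[-167.82   -6.46   73.86] [0.64 6.19 1.13] [ 1.46 -0.44  0.54]
[-167.85   -6.48   73.87] [0.61 6.44 0.85] [ 1.5  -0.43  0.54]
[-167.81   -6.46   73.87] [0.57 6.75 1.19] [ 1.41 -0.45  0.54]
[-167.83   -6.45   73.87] [1.16 6.91 1.9 ] [ 1.45 -0.45  0.56]
[-167.82   -6.44   73.87] [1.48 6.07 0.51] [ 1.4  -0.42  0.55]
22.8667 29.798282641750497
```

The push fell away and sideways travel is blocked, so the tip is in the slot. I'll take off the side load first, then push home carefully.

Run:
```python
from bench import *;from geo import *;import cv2
f0=np.array([-.37,-.62,-1.95])
def rep(t):
    F=np.mean([ (wait(.05),fl(get_force())-f0)[1] for _ in range(4)],0);print(t,loc(get_tool_pos()).round(2),F.round(2),get_torque().round(2));return F
for y in (-7,-5.5,-4):
    move_l(place(S,(-169.5,y,73)),speed=10,f_stop=6); F=rep(y)
    if abs(F[1])<1.2: break
print(get_time_s(),get_opening())
cv2.imwrite("pics/d.png",snapshot("wrist"))
```

```text
-7 [-168.12   -6.07   73.55] [2.66 5.25 1.35] [ 1.19 -0.84  0.52]
-5.5 [-169.36   -5.64   72.98] [2.78 3.76 0.5 ] [ 0.8  -0.66  0.38]
-4 [-169.97   -4.61   72.76] [-0.11  0.77 -0.5 ] [ 0.06 -0.05 -0.03]
24.425 29.559302605894178
```

View pics/d.png

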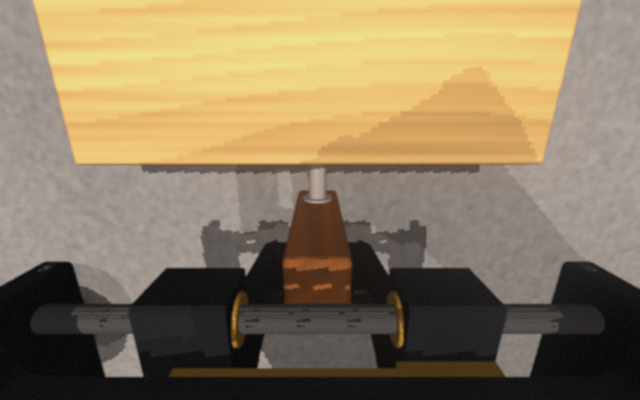

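The pin still looks straight in the hand and enters under the board at column 317. I'll push in short stages.

Run:
```python
from bench import *;from geo import *
f0=np.array([-.37,-.62,-1.95])
def rep(t):
    F=np.mean([ (wait(.05),fl(get_force())-f0)[1] for _ in range(4)],0);print(t,loc(get_tool_pos()).round(2),F.round(2));return F
y=-4.2
for x in (-166,-161,-156,-151,-146,-142.5):
    s=move_l(place(S,(x,y,72.7)),speed=12,f_stop=5); F=rep((x,s))
    if s or F[0]<-3.5: break
    if abs(F[1])>1: y+=np.sign(F[1])*.5
print(get_time_s(),get_opening())
```

```text
(-166, False) [-166.08   -4.17   72.7 ] [ 0.35  0.   -0.03]
(-161, False) [-161.06   -4.23   72.69] [ 0.39  0.83 -0.28]
(-156, False) [-156.08   -4.22   72.68] [ 0.21  0.11 -0.08]
(-151, False) [-151.11   -4.19   72.67] [ 0.81  1.1  -0.3 ]
(-146, False) [-146.06   -3.73   72.69] [-0.02 -0.   -0.2 ]
(-142.5, False) [-142.58   -3.72   72.68] [ 0.35  0.91 -0.39]
28.825 29.766310304649
```

Sliding freely. Next is the last few mm until the handle meets the board, with a light stop, then lowering it onto the table.

Run:
```python
from bench import *;from geo import *;import cv2
f0=np.array([-.37,-.62,-1.95])
def rep(t):
    F=np.mean([ (wait(.05),fl(get_force())-f0)[1] for _ in range(4)],0);print(t,loc(get_tool_pos()).round(2),F.round(2));return F
x=-142.5;y=-3.6
while x<-134:
    x+=.7
    s=move_l(place(S,(x,y,72.7)),speed=5,f_stop=6); F=rep((round(x,1),s))
    if s or F[0]<-3: break
p=loc(get_tool_pos())
s=move_l(place(S,(p[0],y,71)),speed=5,f_stop=4); rep(("down",s))
print(get_time_s())
cv2.imwrite("pics/h1.png",snapshot("wrist"));cv2.imwrite("pics/h2.png",cv2.resize(snapshot("side")[140:300,220:420],None,fx=4,fy=4)[:600])
```

```text
(-141.8, False) [-141.81   -3.61   72.71] [ 0.86  0.81 -0.07]
(-141.1, False) [-141.11   -3.61   72.7 ] [0.53 0.61 0.09]
(-140.4, False) [-140.39   -3.56   72.71] [ 0.19  1.14 -0.35]
(-139.7, False) [-140.14   -3.59   72.59] [-2.21  0.2   1.24]
(-139.0, False) [-140.     -3.61   72.52] [-4.74  0.46  2.41]
('down', False) [-140.1    -3.64   71.05] [-4.89  0.53  5.22]
32.025
```

View pics/h1.png

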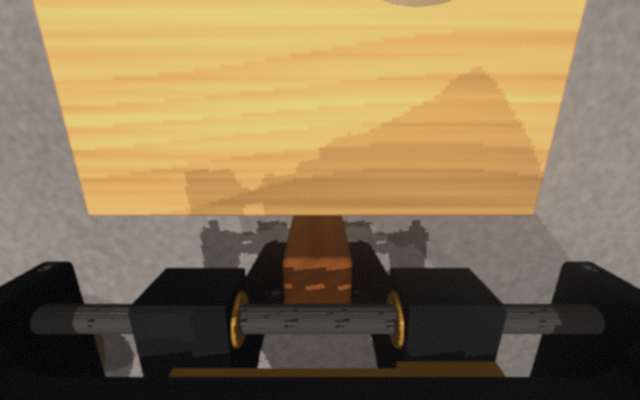

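View pics/h2.png

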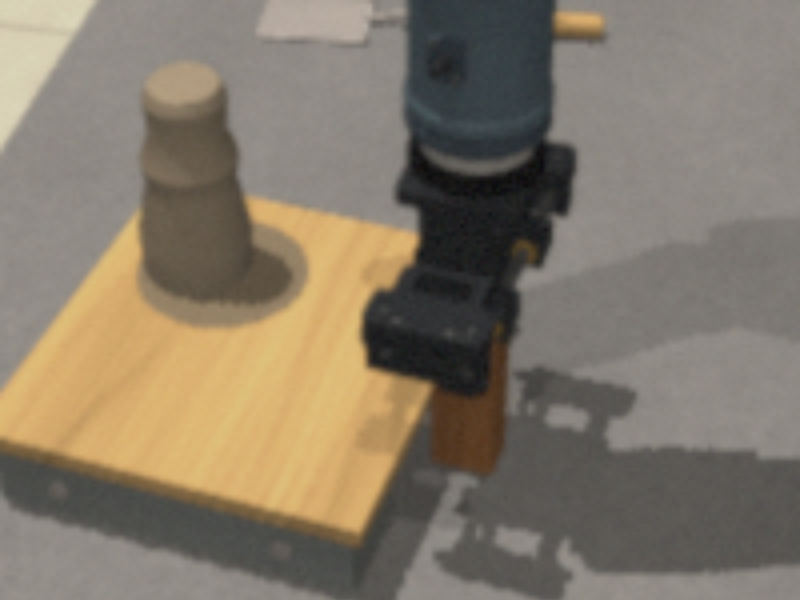

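Run:
```python
from bench import *;from geo import *;import cv2
f0=np.array([-.37,-.62,-1.95])
p=loc(get_tool_pos())
move_l(place(S,(-140.2,-3.6,71.2)),speed=5);wait(.2);print(loc(get_tool_pos()),fl(get_force())-f0)
grip(45,10);wait(.3);print(loc(get_tool_pos()).round(2),get_force(),get_opening())
a=get_tool_pos();a[2]=190;move_l(a,speed=60)
move_l(place(S,(-230,-3.6,260)),speed=120);wait(.3)
print(get_force(),get_time_s())
import pickle
pickle.dump(get_calibration("wrist"),open("f.pkl","wb"));cv2.imwrite("pics/f1.png",snapshot("wrist"));cv2.imwrite("pics/f2.png",cv2.resize(snapshot("side")[140:290,220:420],None,fx=4,fy=4));cv2.imwrite("pics/f3.png",snapshot("scene"))
```

```text
[-140.09267449   -3.629863     71.11823024] [-2.98228974  0.06589711  0.32487145]
[-140.17   -3.6    71.2 ] [-0.69493974 -0.26227099 -0.44384803] 45.10677934922442
[ 0.14025817 -0.26938427  0.06805417] 36.8333
```

View pics/f1.png

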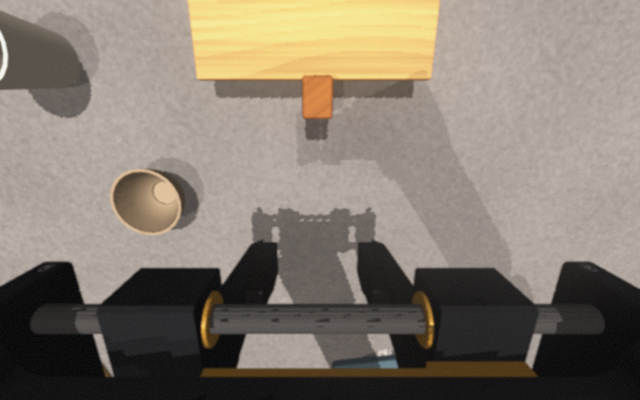

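View pics/f2.png

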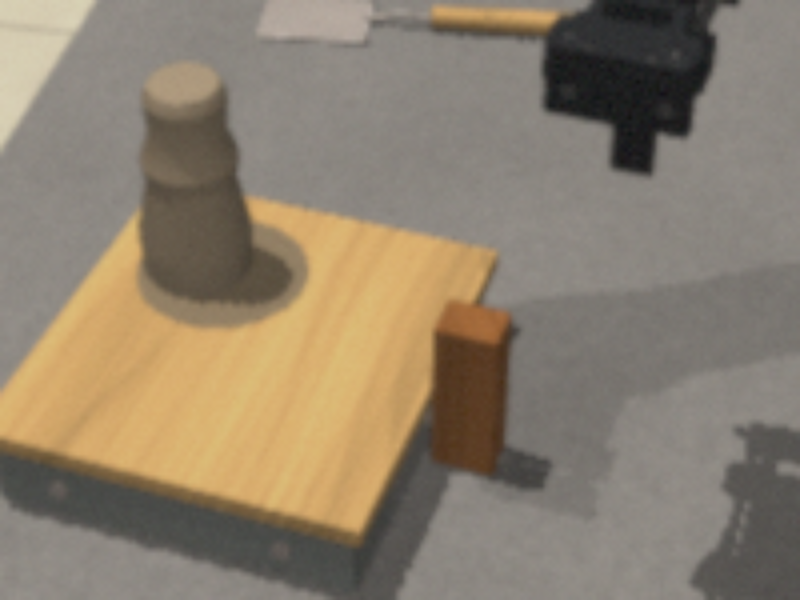

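View pics/f3.png

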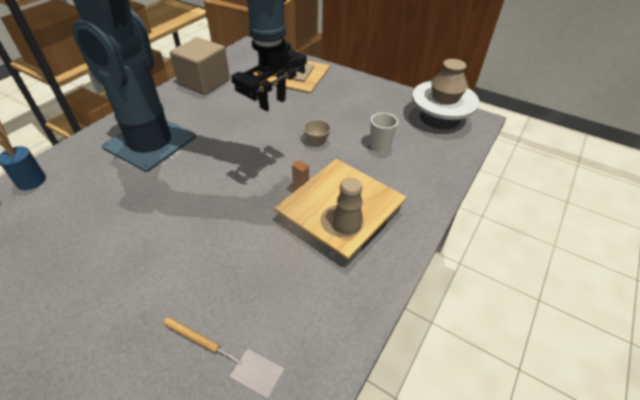

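The handle stands upright against the board edge, at about (317,97) in the wrist view and (300,172) in scene. Nothing else has moved. I'll do a numeric check of how far home it is, then hand in.

Run:
```python
from geo import *;import pickle
c=pickle.load(open("f.pkl","rb"))
for l in((-120,130,60),(-120,-130,60),(-120,11.4,110),(-120,-18.6,110),(-160,11.4,110),(-160,-18.6,110)): print(l,project("",place(S,l),c).round(1))
from bench import *
job_done(); print(get_time_s())
```

```text
(-120, 130, 60) [195.9  78.4]
(-120, -130, 60) [431.2  78.4]
(-120, 11.4, 110) [300.9  73.3]
(-120, -18.6, 110) [332.8  73.3]
(-160, 11.4, 110) [301.6 117.6]
(-160, -18.6, 110) [332.1 117.6]
the job is handed in; nothing more can be done
the job is handed in; nothing more can be done
```

The pin is locked home in the stand and the job is handed in, at about 37 s of the 72 s limit.

- **Feeling for the slot:** I gripped the pin about 90 mm up and touched the hidden bar at y ≈ -45 mm, close to one end of the mouth. I slid along it with about 2 N of pressure. The tip dropped in at y ≈ -4 mm: the push fell to zero and sideways travel was blocked.
- **Pushing home:** After I took off the side load, the pin slid in with about 1 N of resistance or less. The handle met the board's edge at the expected depth, with a push of about 5 N, and I set it down on the table and let go.
- **Forces:** The highest reading on the pin was a brief sideways force of about 7 N as the tip caught in the slot, well below the 20 N limit. I read the force between moves, so a short peak during one could have been missed.
- **Last checks:** In the pictures the handle stands upright against the board, and the bowl, tower, tub and scraper look unmoved. The handle's top corners are where a fully home pin should put them. The front edge of the top matched less well: I read it by eye about 3 pixels (roughly 2–3 mm) off, which is within what blur and calibration allow. The force contact at the expected depth agrees with fully home.

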